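# Shut down the counter's power panel for the night

### The job

Closing time: slide the clear cover of the power panel open, then switch off all five red switches in one finger drag along the row, starting at the end farthest from the dial and not lifting out until the last one is down. Next turn the timer dial clockwise until it clicks in at the large orange dot, and last slide the cover fully closed again. Leave the things round about where they stand.

Things in the scene. Friction and masses are not known exactly. Their poses are not given: they have to be found in the camera images.
- panel: Grey power panel fixed on the counter, 152 mm deep (its x, away from the robot) x 322 long (y) x 62 high; origin: centre of its underside. Left, y +0.161 to -0.079: black-floored trough (x -0.070 to -0.004, floor 21 mm up, open at its +y end) with five red flip switches under a sliding clear cover; behind it a 61 mm high box, over which the open cover lies. Right: a 62 mm high deck with a dial.
- cover (a joint): Slide of the clear cover (76 x 236 x 4 mm, its top 66.5 mm above the panel's underside) in m: 0 fully closed over the switches, 0.074 fully open, towards the panel's +x. About 1.5 N of friction; it stays where it is left. Starts closed or up to 12 mm open.
- cover_grip (a point): Centre of the black bar grip that stands on the cover and moves with it: 14 mm thick along the panel's x, 44 mm long along y, its top 10 mm above this point and the cover's surface 10 mm below it. With the cover closed it lies at panel x -0.062, y 0.041, 76.5 mm up.
- dial (a joint): Timer dial, rad: grows clockwise seen from above. Seven click stops 0.36 apart (0 to 2.16), a dot on the deck for each: the sixth, at 1.80, large and orange, the others small and black. Starts at 0.3 to 1.1 and snaps to the nearest stop; a click takes about 0.1 N m.
- dial_grip (a point): Point on the dial's axis half-way up its black bar grip, 50 long x 14 thick x 26 mm tall; the steel disc beneath, 54 mm across, is 12 mm below this point. The bar points to 1.08 rad minus the dial's value, counter-clockwise from panel +x seen from above; a white line marks its pointing end.
- switch1 (a joint): Flip switch 1 (1 is farthest from the dial, 5 next to it), rad: 0 on (nearly upright, leaning 0.17 rad away from the dial), 1.4 off (lying 1.23 rad over towards the dial, tip about 15 mm above its pivot). Flips towards the dial (panel -y) with well under 1 N at the tip; once well over it falls to its stop.
- switch2 (a joint): Flip switch 2 (1 is farthest from the dial, 5 next to it), rad: 0 on (nearly upright, leaning 0.17 rad away from the dial), 1.4 off (lying 1.23 rad over towards the dial, tip about 15 mm above its pivot). Flips towards the dial (panel -y) with well under 1 N at the tip; once well over it falls to its stop.
- switch3 (a joint): Flip switch 3 (1 is farthest from the dial, 5 next to it), rad: 0 on (nearly upright, leaning 0.17 rad away from the dial), 1.4 off (lying 1.23 rad over towards the dial, tip about 15 mm above its pivot). Flips towards the dial (panel -y) with well under 1 N at the tip; once well over it falls to its stop.
- switch4 (a joint): Flip switch 4 (1 is farthest from the dial, 5 next to it), rad: 0 on (nearly upright, leaning 0.17 rad away from the dial), 1.4 off (lying 1.23 rad over towards the dial, tip about 15 mm above its pivot). Flips towards the dial (panel -y) with well under 1 N at the tip; once well over it falls to its stop.
- switch5 (a joint): Flip switch 5 (1 is farthest from the dial, 5 next to it), rad: 0 on (nearly upright, leaning 0.17 rad away from the dial), 1.4 off (lying 1.23 rad over towards the dial, tip about 15 mm above its pivot). Flips towards the dial (panel -y) with well under 1 N at the tip; once well over it falls to its stop.
- switch1_pivot (a point): Pivot of switch 1, on the trough's centre line, 22 mm above the panel's underside. Levers are 20 mm wide across the row, 8 thick, 32 long from pivot to tip, pivots 36 mm apart in line. A fingertip drawn along the row towards the dial, its end 18 to 24 mm above the pivots, lays each lever over and passes over it. The trough ends 41 mm beyond switch 5's pivot.
- switch5_pivot (a point): Pivot of switch 5, on the trough's centre line, 22 mm above the panel's underside. Levers are 20 mm wide across the row, 8 thick, 32 long from pivot to tip, pivots 36 mm apart in line. A fingertip drawn along the row towards the dial, its end 18 to 24 mm above the pivots, lays each lever over and passes over it. The trough ends 41 mm beyond switch 5's pivot.
- pudding: Bystander: pudding cup, 78 mm across, 79 mm tall; origin at the centre of its underside.
- pitcher: Bystander: steel milk pitcher, 72 x 113 x 104 mm; origin at the centre of its underside.
- cups: Bystander: two stacked white porcelain cups, 82 mm across, 89 mm tall; origin at the centre of its underside.
- tamper: Bystander: tamper with dark knob, 58 mm across, 94 mm tall; origin at the centre of its underside.

How it is judged (in metres and radians):
On the way, in this order (a step that is already met when the one before it is completed fails the run):
1. the cover is slid open (65 mm or more) with all five switches still on (value of joint cover above 0.065 m and value of joint each of switch1, switch2, switch3, switch4, switch5 below 0.3 rad), for 0.2 s.
2. all five switches are off (value of joint each of switch1, switch2, switch3, switch4, switch5 above 1.1 rad), for 0.2 s.
3. the dial rests in the click stop at the orange dot, the cover still open (value of joint dial between 1.69 and 1.91 rad and value of joint cover above 0.05 m), for 0.3 s.
At the end, for the whole second after the job is handed in: The cover is closed to within 5 mm, all five switches lie off (joint over 1.1 rad), the dial stands within 0.11 rad of 1.80, at the orange dot, everything at rest (all of step 2 and value of joint cover below 0.005 m and value of joint dial between 1.69 and 1.91 rad and velocity of joint dial below 0.05 rad/s and velocity of joint cover below 0.01 m/s); the robot touches nothing.
It fails at once if a switch goes off while its neighbour farther from the dial is still on ((value of joint switch2 above 0.7 rad and value of joint switch1 below 0.4 rad) or (value of joint switch3 above 0.7 rad and value of joint switch2 below 0.4 rad) or (value of joint switch4 above 0.7 rad and value of joint switch3 below 0.4 rad) or (value of joint switch5 above 0.7 rad and value of joint switch4 below 0.4 rad)).
It fails at once if the fingers leave the row in mid-sweep (grasp point more than 130 mm above the panel's underside while the first switch is off and the last is on) (value of joint switch1 above 1.1 rad and value of joint switch5 below 0.3 rad and z of the grasp point in the frame of panel above 0.13 m).
It fails at once if the pudding cup, pitcher, cups or tamper is displaced by more than 30 mm (distance of any of pudding, pitcher, cups, tamper from where it was at the start of the episode above 0.03 m).
It also fails if it takes over 64 s, if anything falls off the work surface, if the arm or the gripper's body presses on something with over 40 N, if the wrist force passes 120 N, or if a joint passes its speed limit or range.

### The arm

A 7-joint arm with a two-finger parallel gripper is mounted at the origin on a cart in front of the work surface, level with it; the furniture and walls round the work are solid. World frame = base frame: x ahead of the robot, y to its left, z up, the work surface at z = 0. Lengths are in mm, angles in rad, forces in N, time in s.
With the tool pointing down it reaches from about 400 to 875 mm from the base axis. Payload 4.4 kg.
Tool frame: the origin (TCP) lies at the very end of the fingers, on their centre line; the grasp point (between the pads) lies 19 mm behind it; z points along the fingers, y is the direction in which the jaws open and shut (so a half turn about z gives the same grasp; the last joint's range is limited). The gripper opens to 85 mm and grips with 20 to 120 N. Pads are 22 mm wide; open, the fingers measure 114 mm over their backs; the gripper's body (76 mm by 85 mm) begins 54 mm behind the grasp point. The pads swing forward as they close: fully open they stand 13 mm farther back than shut.
Start: joints at [-1.353, 0.628, 0.038, 1.517, -0.027, 0.996, -0.02], TCP at [181.979, 624.02, 231.313] pointing down, gripper open.
Joint ranges: [-3.06, 3.06], [-0.37, 2.12], [-1.25, 1.32], [0.18, 2.47], [-1.1, 4.24], [0.23, 1.98], [-2.94, 2.94]. Speed limits (rad/s): [2.57, 2.57, 3.14, 3.14, 3.14, 3.14, 3.14].

### API

Orientations are given as [roll, pitch, yaw] about the fixed x, y, z axes, in that order (R = Rz(yaw) Ry(pitch) Rx(roll)).
In Python, from cell import ctrl gives the robot as it stands.
- The arm moves only by the shell command python3 -m crank 'ROWS' [OPENING]. ROWS is JSON, a list that holds one entry, the list of rows, each a list of 6 numbers: the shift along the tool's x, y, z in units of 30 mm (1.0 is 30 mm), then the turn, a rotation vector about the tool's x, y, z in units of 6 degrees (1.0 is 6 degrees). In form: [[[tx, ty, tz, rx, ry, rz], ...]]. A call has 1 to 12 rows; each row shifts and turns the pose as measured when the row begins, along the tool's axes as they then stand; what a row does not reach is not made up. A row lasts 1/12 s, in which the tool goes at most 41.7 mm and 7.16 degrees, less where a joint would pass 70% of its speed; a pose out of reach is approached as far as the arm can. A call is refused whole if a number of a shift passes 1 or a number of a turn 1, either way. A call with a gripper value outside its range is refused whole. OPENING is the gripper command: -1 is fully open, 1 is shut, values between are in proportion, set as the call begins (- or left out, the last holds). The fingers move at their own pace and stop on an object; the grip force is fixed at half the most. Time passes only in rows, so rows that do not move let the fingers close. It gives the time, the measured TCP pose, the force and the opening at its end, in the units of the state.
- ctrl.read_state(): the state, without advancing time (a new reading comes with each control period).
- ctrl.get_image(name): name is "scene" or "side" or "wrist"; returns a dict with "color" (400x640x3 uint8, red, green, blue), "depth" (400x640 float32, mm along the optical axis (not along the pixel's ray), 0 where there is no reading), "camera_matrix" (3x3 intrinsics, pixels), "R" (3x3) and "t" (3): a world point X has camera coordinates R X + t. Camera axes: x right, y down, z forward; pixel columns grow to the right and rows downward; lengths in mm; the calibration is good to about 2 mm. The wrist camera is an equidistant fisheye: a pixel r from the principal point sees the ray r / f radians off the axis. A picture is of the moment at which its call begins.
- ctrl.finish_job(): hands the job in, once; it reports no verdict.
Trained networks look in a picture, given as the dict that the camera call returned (one of the last four; its "shot" number tells which), for a name from the list of things; names that differ only in an ending like _2 or _b are one class to them, and where a whole thing is asked for, a point or a joint stands for the part that bears it (a point fixed in the world has none). Each returns a list of dicts, best first, with "conf" (0 to 1); they miss things now and then, are a little off and sometimes report something else, mostly with a low value. They report only what shows in the picture. A call takes as long as a camera call.
- ctrl.search_frame(query, picture): "extent" ([centre column, centre row, width, height] in pixels, round what is visible of it).
The state is a dict: "clock": time; "qpos": joint angles; "qd": joint speeds; "tau": joint torques, N m; "eef_pos": TCP position; "tool_rot": TCP orientation; "force": force on the tool from outside, world axes, zero at the start; "torque": the same for the moment, N m; "width": finger opening in mm.
Only numpy, scipy, OpenCV 4.12 (cv2) and the standard library are available. Lean on these libraries where they do the work, as an engineer would, in place of code of your own. Each camera call takes 0.05 s, during which the arm holds its last target. There are 200 camera calls.

## Working session

There is one attempt and no reset: what is moved stays moved. The work goes in short steps, Python scripts to look and compute and a shell command to move; the robot and the scene stay as the last step left them, time stands still between calls to the robot, and variables do not carry over. Pictures are saved under pics/ and viewed, about 8 in all and at most 12, crops included, and the job is handed in when it is done.

```bash
ls; mkdir -p pics; python3 - <<'E'
from cell import ctrl
import cv2,numpy as np
s=ctrl.read_state();print({k:np.round(v,3) for k,v in s.items()})
for n in("scene","side"):
    im=ctrl.get_image(n);cv2.imwrite(f"pics/{n}0.png",im["color"][:,:,::-1])
    np.savez(f"pics/{n}0.npz",**{k:v for k,v in im.items()})
    for q in("panel","cover_grip","dial_grip","switch1","switch5","pudding","pitcher","cups","tamper"):
        for d in ctrl.search_frame(q,im)[:2]:print(n,q,d)
E
```

```text
pics
{'clock': np.float64(0.0), 'qpos': array([-1.353,  0.629,  0.038,  1.518, -0.027,  0.996, -0.02 ]), 'qd': array([ 0.   ,  0.   ,  0.   ,  0.002, -0.   , -0.   , -0.001]), 'tau': array([ 0.0000e+00, -5.6341e+01,  1.2260e+00, -1.9345e+01,  1.1000e-02,
        1.0000e-02, -0.0000e+00]), 'eef_pos': array([181.801, 623.387, 230.363]), 'tool_rot': array([-3.14 ,  0.   ,  2.858]), 'force': array([ 1.071,  0.361, -0.442]), 'torque': array([-0.014, -0.043,  0.022]), 'width': np.float64(85.387)}
scene panel {'extent': [322.6, 197.2, 122.9, 63.3], 'conf': 0.73}
scene cover_grip {'extent': [304.6, 189.0, 86.9, 28.8], 'conf': 0.72}
scene dial_grip {'extent': [321.4, 197.2, 121.5, 62.7], 'conf': 0.72}
scene switch1 {'extent': [322.3, 197.3, 120.2, 57.7], 'conf': 0.53}
scene switch5 {'extent': [322.3, 197.3, 120.2, 57.7], 'conf': 0.53}
scene pudding {'extent': [439.2, 250.1, 36.4, 45.2], 'conf': 0.9}
scene pitcher {'extent': [459.8, 207.2, 39.2, 45.0], 'conf': 0.67}
scene cups {'extent': [236.8, 168.2, 22.7, 35.8], 'conf': 0.6}
scene tamper {'extent': [427.6, 271.2, 28.0, 43.6], 'conf': 0.86}
side panel {'extent': [307.8, 197.1, 98.6, 44.1], 'conf': 0.65}
side cover_grip {'extent': [294.4, 197.4, 66.9, 19.9], 'conf': 0.98}
side cover_grip {'extent': [416.8, 181.1, 26.1, 34.9], 'conf': 0.42}
side dial_grip {'extent': [307.8, 197.0, 95.2, 43.2], 'conf': 0.6}
side pudding {'extent': [417.6, 224.3, 23.0, 25.4], 'conf': 0.67}
side pitcher {'extent': [413.6, 180.9, 26.1, 32.7], 'conf': 0.84}
side pitcher {'extent': [309.1, 199.1, 97.9, 45.7], 'conf': 0.64}
side cups {'extent': [218.9, 192.8, 24.4, 30.3], 'conf': 0.92}
side tamper {'extent': [422.2, 247.9, 19.4, 28.5], 'conf': 0.56}
```

```bash
python3 - <<'E'
import cv2,numpy as np
a=np.load("pics/scene0.npz")
c=a["color"][120:320,190:510,::-1]
b=np.load("pics/side0.npz")
d=b["color"][150:290,190:450,::-1]
cv2.imwrite("pics/v1.png",np.vstack([cv2.resize(c,(560,350),interpolation=cv2.INTER_CUBIC),cv2.resize(d[:,:],(560,250),interpolation=cv2.INTER_CUBIC)]))
for n,z in(("scene",a),("side",b)):
    print(n,z["camera_matrix"].round(1).tolist(),(-z["R"].T@z["t"]).round(0))
    K=z["camera_matrix"];D=z["depth"];v,u=np.mgrid[:400,:640]
    P=np.stack([(u-K[0,2])/K[0,0]*D,(v-K[1,2])/K[1,1]*D,D],-1)
    W=(P-z["t"])@z["R"];np.save(f"pics/{n}W.npy",W)
    m=(D>0)&(abs(W[...,2]-62)<5)
    q=W[m];q=q[(q[:,0]>250)&(q[:,0]<900)]
    print(len(q),np.percentile(q,[2,50,98],axis=0).round(0).tolist())
    r=cv2.minAreaRect(q[:,:2].astype(np.float32));print(r)
    for nm,(cu,cv,w,h) in {"scene":{"pudding":(439,250,36,45),"pitcher":(460,207,39,45),"cups":(237,168,23,36),"tamper":(428,271,28,44)},"side":{}}[n].items():
        q=W[int(cv-h/2):int(cv+h/2),int(cu-w/2):int(cu+w/2)].reshape(-1,3);q=q[q[:,2]>15]
        print(nm,np.percentile(q,[5,50,95],axis=0).round(0).tolist())
E
```

```text
scene [[415.2, 0.0, 316.5], [0.0, 415.2, 203.4], [0.0, 0.0, 1.0]] [-403. -565.  624.]
5751 [[358.0, -804.0, 57.0], [577.0, -190.0, 62.0], [877.0, 1150.0, 67.0]]
((594.6884155273438, 527.0587768554688), (2739.09375, 576.7598266601562), 89.95072937011719)
pudding [[309.0, -493.0, 28.0], [397.0, -464.0, 68.0], [446.0, -432.0, 90.0]]
pitcher [[572.0, -504.0, 21.0], [582.0, -470.0, 68.0], [638.0, -437.0, 98.0]]
cups [[523.0, 171.0, 20.0], [547.0, 204.0, 64.0], [723.0, 345.0, 88.0]]
tamper [[298.0, -479.0, 19.0], [314.0, -461.0, 40.0], [390.0, -439.0, 92.0]]
side [[434.0, 0.0, 316.7], [0.0, 434.0, 200.7], [0.0, 0.0, 1.0]] [-485. -127. 1112.]
5131 [[338.0, -1155.0, 57.0], [597.0, -186.0, 63.0], [879.0, 629.0, 67.0]]
((596.902099609375, -68.9150390625), (581.7657470703125, 2191.24755859375), 0.15343806147575378)
```

View pics/v1.png

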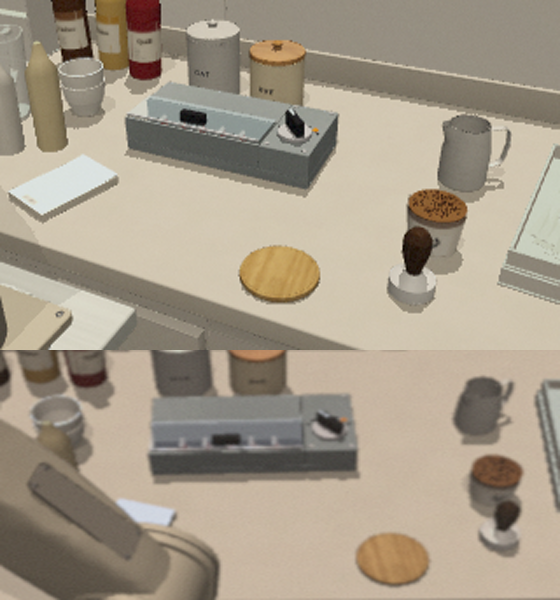

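```bash
python3 - <<'E'
import cv2,numpy as np
for n,(u0,u1,v0,v1) in (("scene",(258,386,160,230)),("side",(256,360,172,222))):
    W=np.load(f"pics/{n}W.npy")[v0:v1,u0:u1].reshape(-1,3)
    q=W[(W[:,2]>54)&(W[:,2]<72)]
    q=q[(q[:,0]>400)&(q[:,0]<760)&(abs(q[:,1]-np.median(q[:,1]))<260)]
    r=cv2.minAreaRect(q[:,:2].astype(np.float32));print(n,len(q),np.round(np.median(q,0)),r,cv2.boxPoints(r).round().tolist())
    h=W[(W[:,2]>78)&(W[:,2]<100)];print(h.round().tolist()[:40])
E
```

```text
scene 2991 [ 541. -108.   63.] ((606.324951171875, -96.01109313964844), (265.6658935546875, 323.265869140625), 1.2991913557052612) [[470.0, 63.0], [477.0, -261.0], [743.0, -255.0], [735.0, 69.0]]
[[693.0, -73.0, 79.0], [686.0, -79.0, 83.0], [682.0, -85.0, 86.0], [683.0, -87.0, 86.0], [682.0, -91.0, 87.0], [679.0, -96.0, 89.0], [679.0, -100.0, 90.0], [683.0, -101.0, 89.0], [683.0, -105.0, 89.0], [681.0, -109.0, 91.0], [680.0, -113.0, 92.0], [685.0, -114.0, 90.0], [679.0, -119.0, 93.0], [684.0, -121.0, 92.0], [684.0, -124.0, 92.0], [687.0, -126.0, 91.0], [682.0, -131.0, 94.0], [687.0, -133.0, 93.0], [692.0, -134.0, 91.0], [694.0, -137.0, 91.0], [695.0, -140.0, 91.0], [700.0, -141.0, 89.0], [700.0, -144.0, 89.0], [704.0, -146.0, 88.0], [708.0, -148.0, 87.0], [710.0, -150.0, 86.0], [715.0, -152.0, 85.0], [723.0, -152.0, 81.0], [727.0, -154.0, 80.0], [686.0, -79.0, 80.0], [683.0, -84.0, 82.0], [682.0, -88.0, 83.0], [681.0, -92.0, 84.0], [682.0, -95.0, 84.0], [681.0, -98.0, 85.0], [681.0, -102.0, 86.0], [684.0, -104.0, 85.0], [681.0, -109.0, 87.0], [676.0, -114.0, 90.0], [682.0, -115.0, 88
[... 420 characters left out ...]
.0, 99.0], [540.0, -221.0, 97.0], [546.0, -202.0, 87.0], [544.0, -205.0, 88.0], [535.0, -208.0, 98.0], [534.0, -211.0, 99.0], [533.0, -218.0, 99.0], [536.0, -221.0, 96.0], [533.0, -224.0, 99.0], [541.0, -202.0, 87.0], [540.0, -205.0, 88.0], [538.0, -208.0, 90.0], [533.0, -211.0, 94.0], [532.0, -214.0, 96.0], [528.0, -221.0, 99.0], [528.0, -224.0, 99.0], [531.0, -228.0, 96.0], [542.0, -202.0, 81.0], [538.0, -205.0, 85.0], [537.0, -208.0, 86.0], [533.0, -211.0, 90.0], [528.0, -214.0, 95.0], [526.0, -217.0, 97.0], [524.0, -220.0, 99.0], [524.0, -224.0, 99.0], [529.0, -231.0, 94.0], [528.0, -234.0, 94.0], [538.0, -198.0, 81.0], [539.0, -202.0, 79.0], [539.0, -205.0, 79.0], [533.0, -208.0, 85.0]]
```

```bash
python3 - <<'E'
import numpy as np
W=np.load("pics/sceneW.npy").reshape(-1,3)
m=(W[:,2]>130)&(W[:,2]<500)&(W[:,0]>100)&(W[:,0]<800)&(abs(W[:,1])<750)
q=W[m];k=(q[:,:2]//50*50).astype(int)
for c in np.unique(k,axis=0):
    s=(k==c).all(1)
    if s.sum()>3: print(c,q[s,2].max().round(),end="; ")
E
python3 -m crank '[[[0,0,-1,0,0,-1],[0,0,-1,0,0,-1],[0,0,-0.5,0,0,-0.85]]]' 1
```

```text
[150 500] 309.0; [150 550] 445.0; [150 600] 404.0; [150 650] 307.0; [200 550] 459.0; [200 600] 462.0; [300 650] 202.0; [350 200] 171.0; [350 250] 166.0; [400 150] 191.0; [400 200] 151.0; [400 300] 163.0; [ 450 -750] 176.0; [ 450 -700] 166.0; [ 450 -650] 152.0; [450 250] 161.0; [450 300] 163.0; [450 350] 163.0; [450 500] 207.0; [450 550] 207.0; [ 500 -750] 176.0; [ 500 -700] 169.0; [ 500 -650] 150.0; [500 250] 160.0; [500 300] 162.0; [500 350] 162.0; [500 500] 202.0; [500 550] 202.0; [600 600] 155.0; [600 650] 168.0; [600 700] 177.0; [650 -50] 134.0; [650   0] 136.0; [650  50] 134.0; [650 400] 226.0; [650 450] 154.0; [650 500] 154.0; [650 550] 155.0; [650 600] 178.0; [650 650] 225.0; [650 700] 178.0; [700 -50] 138.0; [700   0] 148.0; [700  50] 137.0; [700 150] 281.0; [700 200] 278.0; [700 250] 189.0; [700 300] 186.0; [700 350] 280.0; [700 400] 225.0; [700 450] 155.0; [700 500] 205.0; [700 550] 206.0; [700 600] 206.0; [700 650] 225.0; [750 -50] 133.0; [750   0] 136.0; [750  50] 133.0; [750 150] 280.0; [750 200] 280.0; [750 250] 270.0; [750 300] 173.0; [750 350] 280.0; [750 400] 226.0; [750 500] 205.0; [750 550] 206.0; [750 600] 205.0; [750 650] 226.0; clock: 1.25
eef_pos: [180.9, 621.1, 303.4]
tool_rot: [-3.13, -0.002, -3.116]
force: [-0.0, 0.7, -0.2]
width: 51.6
```

```bash
R='x'; python3 -m crank '[[[-0.5,-1,0,0,0,0],[-0.5,-1,0,0,0,0],[-0.5,-1,0,0,0,0],[-0.5,-1,0,0,0,0],[-0.5,-1,0,0,0,0],[-0.5,-1,0,0,0,0],[-0.5,-1,0,0,0,0],[-0.5,-1,0,0,0,0],[-0.5,-1,0,0,0,0],[-0.5,-1,0,0,0,0],[-0.5,-1,0,0,0,0],[-0.5,-1,0,0,0,0]]]'
```

```text
clock: 2.25
eef_pos: [375.5, 263.1, 308.4]
tool_rot: [3.133, 0.0, -3.095]
force: [0.0, 0.3, 0.1]
width: -0.1
```

```bash
python3 -m crank '[[[-0.4,-1,0,0,0,0.1],[-0.4,-1,0,0,0,0.1],[-0.4,-1,0,0,0,0.1],[-0.4,-1,0,0,0,0],[-0.4,-1,0,0,0,0],[-0.4,-1,0,0,0,0],[-0.4,-1,0,0,0,0],[-0.4,-1,0,0,0,0],[-0.4,-1,0,0,0,0],[-0.4,-1,0,0,0,0],[-0.4,-1,0,0,0,0],[0,0,0,0,0,0]]]'
python3 - <<'E'
from cell import ctrl
import cv2,numpy as np
im=ctrl.get_image("wrist");np.savez("pics/w1.npz",**im)
cv2.imwrite("pics/w1.png",im["color"][:,:,::-1])
s=ctrl.read_state();print(s["clock"],s["eef_pos"].round(1),s["tool_rot"].round(4),s["qpos"].round(2))
print(im["camera_matrix"].tolist(),(-im["R"].T@im["t"]).round(1),im["R"].round(3).tolist())
for q in("panel","cover_grip","dial_grip","switch1","switch5"):
    for d in ctrl.search_frame(q,im)[:2]:print(q,d)
E
```

```text
clock: 3.25
eef_pos: [521.2, -89.8, 309.3]
tool_rot: [3.135, 0.012, -3.138]
force: [-0.0, 0.5, -0.7]
width: -0.0
3.3 [520.2 -86.5 309. ] [ 3.1323  0.0099 -3.1355] [-0.03  0.37  0.21  1.76 -0.1   1.01  1.8 ]
[[309.70691628693146, 0.0, 323.0786298648653], [0.0, 309.70691628693146, 201.69956971953275], [0.0, 0.0, 1.0]] [437.6 -90.  450.7] [[-0.004, 1.0, 0.006], [0.943, 0.002, 0.333], [0.333, 0.006, -0.943]]
panel {'extent': [317.1, 181.8, 246.3, 117.3], 'conf': 0.68}
cover_grip {'extent': [346.8, 164.9, 185.4, 64.1], 'conf': 0.68}
```

View pics/w1.png

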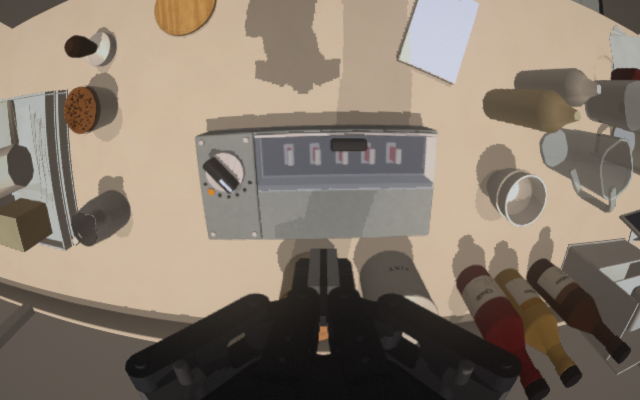

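```bash
cat > h.py <<'E'
import numpy as np
def ray(im,u,v,z):
    K=im["camera_matrix"];a=(u-K[0,2])/K[0,0];b=(v-K[1,2])/K[1,1]
    t=np.hypot(a,b);d=np.array([np.sin(t)*a/t,np.sin(t)*b/t,np.cos(t)])
    c=-im["R"].T@im["t"];d=im["R"].T@d
    return c+d*(z-c[2])/d[2]
def panel(im_pts,im):  # pts: [(u,v,panel x,panel y,height)]
    from scipy.optimize import least_squares
    W=np.array([ray(im,u,v,h)[:2] for u,v,_,_,h in im_pts]);P=np.array([p[2:4] for p in im_pts])
    def f(p):
        c,s=np.cos(p[2]),np.sin(p[2]);return (P@np.array([[c,s],[-s,c]])+p[:2]-W).ravel()
    r=least_squares(f,[553,-99,0.01]);return r.x,r.fun.reshape(-1,2)
E
python3 - <<'E'
import cv2,numpy as np
from h import *
z=np.load("pics/w1.npz");c=z["color"][115:255,185:450,::-1]
cv2.imwrite("pics/w1c.png",cv2.resize(c,None,fx=3,fy=3,interpolation=cv2.INTER_CUBIC))
for u,v in((197,132),(437,128),(430,237),(210,240)):print(ray(z,u,v,62).round(1))
print("grip",ray(z,348,144,86.5).round(1),"dial",ray(z,224,172,66).round(1))
E
```

```text
[ 477.7 -254.1   62. ]
[472.4  61.4  62. ]
[629.3  68.7  62. ]
[ 634.8 -252.8   62. ]
grip [493.7 -58.2  86.5] dial [ 532.2 -218.3   66. ]
```

View pics/w1c.png

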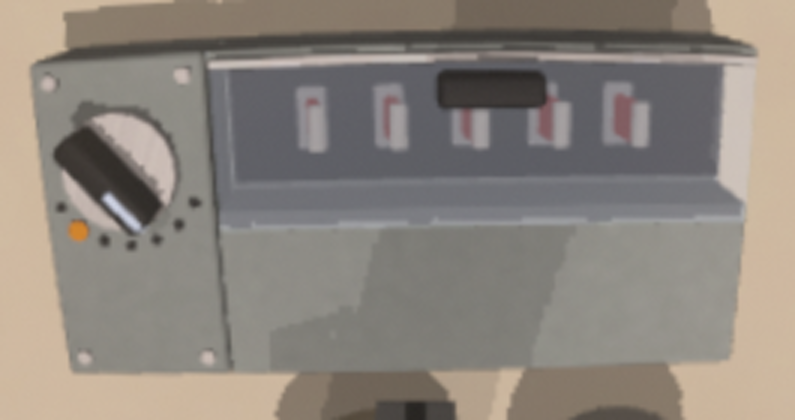

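```bash
python3 - <<'E'
import numpy as np
from h import *
z=np.load("pics/w1.npz");g=lambda u,v:(185+u/3-.33,115+v/3-.33)
P=[(*g(33,63),-76,-161,62),(*g(755,50),-76,161,62),(*g(728,358),76,161,62),(*g(73,372),76,-161,62)]
p,r=panel(P,z);print(p,r.round(1).tolist())
w=lambda u,v,h:ray(z,*g(u,v),h)
c,s=np.cos(p[2]),np.sin(p[2]);topan=lambda X:(np.array([[c,s],[-s,c]])@(X[:2]-p[:2])).round(1)
print("grip",topan(w(492,86,86.5)),w(492,86,86.5)[:2].round(1))
for h in(62,68,74):print("disc",h,topan(w(119,171,h)),w(119,171,h)[:2].round(1))
for h in(88,94,98):
    a,b=w(75,145,h),w(143,217,h);print("bar",h,topan((a+b)/2),((a+b)/2)[:2].round(1),np.linalg.norm(b-a),np.arctan2((b-a)[1],(b-a)[0])-p[2])
for u,v in((195,202),(179,224),(157,239),(131,244),(105,240),(79,231),(62,206)):print(topan(w(u,v,62)))
E
```

```text
[ 5.54133839e+02 -9.64691940e+01  2.12606864e-02] [[-1.0, -2.7], [-2.2, 2.1], [2.3, 2.3], [0.8, -1.7]]
grip [-60.4  40.3] [492.9 -57.4]
disc 62 [ -23.9 -122.1] [ 532.8 -219.1]
disc 68 [ -25.4 -120.1] [ 531.3 -217.1]
disc 74 [ -26.8 -118.1] [ 529.9 -215.1]
bar 88 [ -26.  -118.3] [ 530.7 -215.3] 41.92334049742782 0.6970650054767178
bar 94 [ -27.5 -116.2] [ 529.1 -213.3] 41.229812748023114 0.6970650054767179
bar 98 [ -28.5 -114.8] [ 528.1 -211.9] 40.767460915086694 0.6970650054767178
[ -8.5 -88.2]
[  1.4 -96.5]
[   8.2 -107.5]
[  10.3 -120.2]
[   8.1 -132.7]
[   3.4 -144.9]
[  -8.7 -151.8]
```

```bash
python3 -m crank '[[[1,0.5,0,0,0,0],[0.9,0.5,0.5,0,0,0],[0,0,1,0,0,0],[0,0,1,0,0,0],[0,0,1,0,0,0],[0,0,1,0,0,0],[0,0,1,0,0,0],[0,0,1,0,0,0],[0,0,0,0,0,0],[0,0,0,0,0,0]]]' 1
```

```text
clock: 4.38
eef_pos: [464.4, -33.1, 111.8]
tool_rot: [3.124, 0.022, -3.101]
force: [-0.2, 0.5, 0.9]
width: -0.1
```

```bash
python3 -m crank '[[[0,-0.6,0.5,0.15,0.2,0.2],[0,-0.1,0.5,0,0,0],[0,0,0.2,0,0,0],[0,0,0,0,0,0],[0,0,0,0,0,0]]]'
```

```text
clock: 4.8
eef_pos: [470.4, -51.3, 82.0]
tool_rot: [3.139, 0.011, -3.117]
force: [1.2, -0.4, 0.5]
width: 0.2
```

```bash
python3 -m crank '[[[0.2,-0.1,0.3,0,0.05,0.05],[0,0,0,0,0,0],[0,0,0,0,0,0]]]'; python3 -m crank '[[[-0.4,0,0,0,0,0],[-0.4,0,0,0,0,0],[-0.4,0,0,0,0,0],[-0.4,0,0,0,0,0],[0,0,0,0,0,0]]]'
```

```text
clock: 5.05
eef_pos: [466.0, -53.7, 75.5]
tool_rot: [3.139, 0.011, -3.121]
force: [-0.6, 0.4, -0.2]
width: 0.3
clock: 5.47
eef_pos: [509.3, -52.5, 76.4]
tool_rot: [3.138, 0.001, -3.122]
force: [1.5, -0.6, 0.2]
width: -0.4
```

```bash
python3 -m crank '[[[-0.4,0,0.1,0,0,0],[-0.4,0,0,0,0,0],[-0.2,0,0,0,0,0],[0,0,0,0,0,0],[0,0,0,0,0,0]]]';  python3 -m crank '[[[-0.15,0,0,0,0,0],[-0.1,0,0,0,0,0],[0,0,0,0,0,0]]]'
```

```text
clock: 5.88
eef_pos: [534.5, -51.7, 73.4]
tool_rot: [3.137, -0.007, -3.122]
force: [0.7, 0.1, 0.4]
width: 0.2
clock: 6.13
eef_pos: [540.0, -51.6, 73.5]
tool_rot: [3.136, -0.01, -3.122]
force: [0.3, 0.0, 0.1]
width: -0.1
```

```bash
python3 - <<'E'
from cell import ctrl
import cv2,numpy as np
im=ctrl.get_image("wrist");np.savez("pics/w2.npz",**im)
cv2.imwrite("pics/w2.png",cv2.resize(im["color"][:,:,::-1][60:360,80:480],None,fx=2,fy=2,interpolation=cv2.INTER_CUBIC))
s=ctrl.read_state();print(s["clock"],s["eef_pos"].round(1),s["tool_rot"].round(4),s["force"].round(1))
E
```

```text
6.1833 [540.  -51.6  73.5] [ 3.1363 -0.0098 -3.1226] [ 0.1  0.1 -0.3]
```

View pics/w2.png

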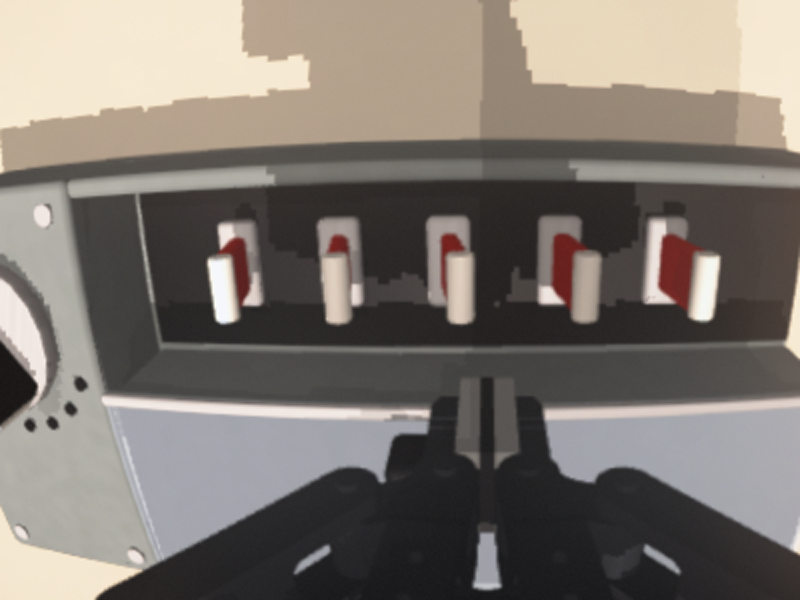

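```bash
python3 - <<'E'
import numpy as np
from h import *
z=np.load("pics/w2.npz");g=lambda u,v:(80+u/2-.25,60+v/2-.25)
for u,v in((704,288),(586,287),(460,287),(338,289),(224,290)):print("tip",ray(z,*g(u,v),53.5).round(1))
for u,v in((668,260),(250,264)):print("base",ray(z,*g(u,v),23).round(1))
print("cover edge",[ray(z,*g(u,v),66.5).round(1) for u,v in((115,397),(360,411))])
print("trough edge",[ray(z,*g(u,v),62).round(1) for u,v in((107,402),(82,185))])
E
python3 -m crank '[[[-0.2,0,0,0,-0.1,0],[-0.15,0,0,0,0,0],[-0.1,0,0,0,0,0],[0,0,0,0,0,0]]]'
```

```text
tip [513.4  12.   53.5]
tip [513.7 -23.3  53.5]
tip [514.3 -58.5  53.5]
tip [515.5 -93.2  53.5]
tip [ 516.5 -128.8   53.5]
base [513.8   9.8  23. ]
base [ 517.5 -131.9   23. ]
cover edge [array([ 548.6, -168. ,   66.5]), array([547.3, -86.3,  66.5])]
trough edge [array([ 553.5, -175.4,   62. ]), array([ 482., -170.,   62.])]
clock: 6.52
eef_pos: [546.1, -51.3, 72.9]
tool_rot: [3.134, -0.014, -3.123]
force: [0.9, 0.3, 0.2]
width: -0.2
```

```bash
python3 -m crank '[[[-0.15,0,0,0,-0.1,0],[-0.1,0,0,0,0,0],[0,0,0,0,0,0]]]'; python3 -m crank '[[[-0.15,0,0,0,0,0],[-0.1,0,0,0,0,0],[0,0,0,0,0,0]]]'
```

```text
clock: 6.77
eef_pos: [546.1, -51.2, 72.1]
tool_rot: [3.133, -0.019, -3.124]
force: [-0.3, 0.1, -0.2]
width: -0.2
clock: 7.02
eef_pos: [545.9, -51.2, 71.5]
tool_rot: [3.131, -0.034, -3.125]
force: [-0.3, 0.1, 1.0]
width: -0.2
```

```bash
python3 -m crank '[[[0.3,0,0,0,-0.1,0],[0,0,-1,0,-0.2,0],[0,0.8,-0.3,0.1,0,0],[0.4,0.8,0,0,0,0],[0.3,0.8,0,0,0,0],[0,0.5,0,0,0,0],[0,0,0,0,0,0],[0,0,0,0,0,0]]]'
```

```text
clock: 7.68
eef_pos: [528.4, 37.1, 114.2]
tool_rot: [-3.141, 0.027, -3.128]
force: [0.1, -0.9, -1.1]
width: 0.2
```

```bash
python3 -m crank '[[[0.4,0.35,0.5,0,0.2,0],[0,0,0.5,0,0,0],[0,0,0,0,0,0],[0,0,0,0,0,0]]]'
```

```text
clock: 8.02
eef_pos: [519.0, 45.3, 82.1]
tool_rot: [-3.14, 0.009, -3.132]
force: [-0.5, -0.1, 0.2]
width: -0.3
```

```bash
python3 -m crank '[[[0.12,0.1,0.7,0,0.1,0],[0,0,0.35,0,0,0],[0,0,0.1,0,0,0],[0,0,0,0,0,0],[0,0,0,0,0,0]]]'
```

```text
clock: 8.43
eef_pos: [517.0, 44.6, 46.8]
tool_rot: [-3.138, -0.0, -3.138]
force: [-0.1, 0.0, 0.7]
width: 0.2
```

```bash
python3 -m crank '[[[0,0,0.1,0,0,0],[0,-0.4,0,0,0,0],[0,-0.4,0,0,0,0],[0,-0.4,0,0,0,0],[0,-0.4,0,0,0,0],[0,0,0,0,0,0]]]'
```

```text
clock: 8.93
eef_pos: [519.8, -6.1, 46.7]
tool_rot: [-3.138, 0.006, -3.137]
force: [0.2, -1.5, -0.4]
width: -0.4
```

```bash
python3 -m crank '[[[0.1,-0.4,0.1,0,0,0],[0,-0.4,0.05,0,0,0],[0,-0.4,0.02,0,0,0],[0,-0.4,0.02,0,0,0],[0,0,0,0,0,0]]]'
```

```text
clock: 9.35
eef_pos: [521.1, -54.7, 44.0]
tool_rot: [-3.14, 0.016, -3.137]
force: [-0.3, -0.7, -0.4]
width: -0.1
```

```bash
python3 -m crank '[[[0.1,-0.4,0.03,0,0.1,0],[0.05,-0.4,0.03,0,0,0],[0.03,-0.4,0.02,0,0,0],[0.03,-0.4,0.02,0,0,0],[0,0,0,0,0,0]]]'
```

```text
clock: 9.77
eef_pos: [516.1, -101.2, 41.8]
tool_rot: [3.141, 0.008, -3.134]
force: [-0.0, -1.5, -0.7]
width: -0.3
```

```bash
python3 -m crank '[[[0,-0.4,-0.02,0,0,0],[0,-0.4,-0.02,0,0,0],[0,-0.4,0,0,0,0],[0,-0.3,0,0,0,0],[0,0,0,0,0,0],[0,0,0,0,0,0]]]'
python3 - <<'E'
from cell import ctrl
import cv2,numpy as np
im=ctrl.get_image("wrist");np.savez("pics/w3.npz",**im)
cv2.imwrite("pics/w3.png",cv2.resize(im["color"][:,:,::-1][60:360,200:600],None,fx=2,fy=2,interpolation=cv2.INTER_CUBIC))
E
```

```text
clock: 10.27
eef_pos: [517.2, -145.6, 43.1]
tool_rot: [3.138, 0.009, -3.132]
force: [-1.0, 0.3, -0.6]
width: 0.2
```

View pics/w3.png

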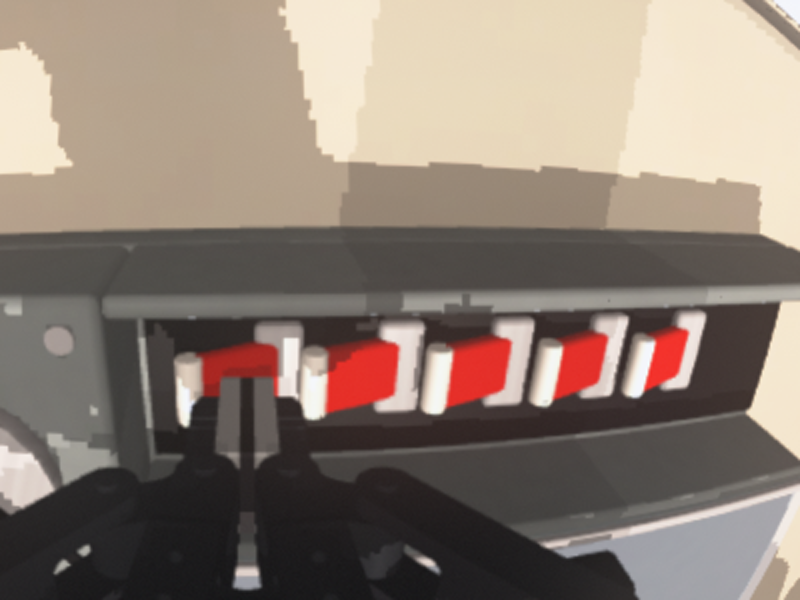

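```bash
python3 -m crank '[[[0,0,-1,0,0,0],[0,0,-1,0,0,0],[0,0,-1,0,0,0],[0,-0.5,-0.5,0,0,-1],[-0.3,-0.8,0,0,0,-1],[0,-0.5,0,0,0,-1],[0,0,0,0,0,-1],[0,0,0,0,0,-1],[0,0,0,0,0,-1],[0,0,0,0,0,-1],[0,0,0,0,0,0],[0,0,0,0,0,0]]]' 0
python3 - <<'E'
from cell import ctrl
import cv2,numpy as np
im=ctrl.get_image("wrist");np.savez("pics/w4.npz",**im)
cv2.imwrite("pics/w4.png",cv2.resize(im["color"][:,:,::-1][60:360,120:520],None,fx=2,fy=2,interpolation=cv2.INTER_CUBIC))
s=ctrl.read_state();print(s["clock"],s["eef_pos"].round(1),s["tool_rot"].round(4),s["qpos"].round(2))
E
```

```text
clock: 11.32
eef_pos: [532.4, -190.4, 152.0]
tool_rot: [3.139, 0.009, -2.352]
force: [-1.1, -0.3, 0.8]
width: 42.7
11.3667 [ 532.3 -190.3  152. ] [ 3.1389  0.0089 -2.3523] [ 0.38  0.61 -0.13  1.84  0.1   0.7   2.56]
```

View pics/w4.png

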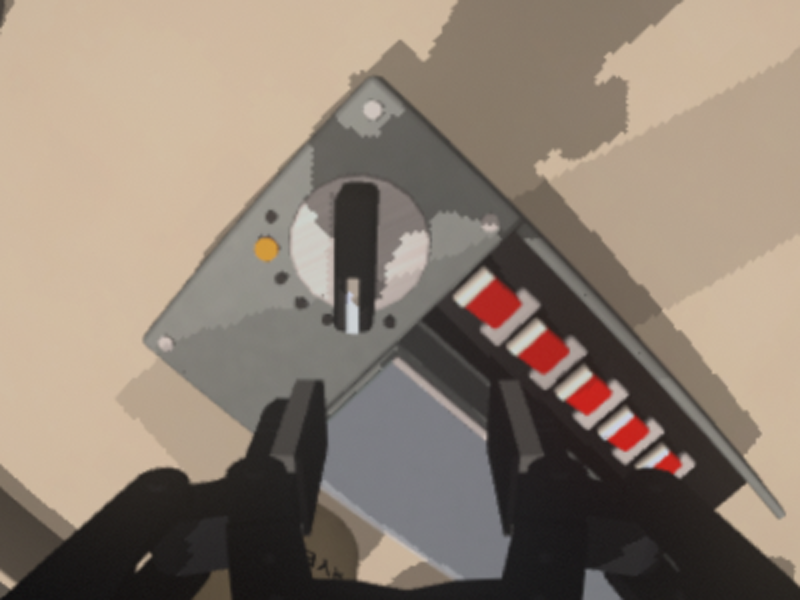

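```bash
python3 - <<'E'
import numpy as np
from h import *
z=np.load("pics/w4.npz");g=lambda u,v:(120+u/2-.25,60+v/2-.25)
for h in (92,97):
    a,b=ray(z,*g(357,184),h),ray(z,*g(352,331),h);c=(a+b)/2
    print(h,c.round(1),np.linalg.norm(b-a).round(1),np.arctan2(*(b-a)[1::-1]).round(3))
for h in(66,72):print("disc",ray(z,*g(361,244),h).round(1))
yaw=-2.352
def tool(c):
    d=c[:2]-[532.3,-190.3];x=np.array([np.cos(yaw),np.sin(yaw)]);y=np.array([np.sin(yaw),-np.cos(yaw)]);return (d@x/30).round(2),(d@y/30).round(2)
print(tool(c),tool(ray(z,*g(361,244),70)))
E
```

```text
92 [ 530.4 -217.8   92. ] 52.7 0.73
97 [ 529.  -218.6   97. ] 51.4 0.73
disc [ 531.1 -216.4   66. ]
disc [ 529.6 -217.2   72. ]
(np.float64(0.75), np.float64(-0.59)) (np.float64(0.68), np.float64(-0.57))
```

```bash
python3 -m crank '[[[0.7,-0.55,0,0,0,0.5],[0,0,0.6,0,0,0],[0,0,0.5,0,0,0],[0,0,0,0,0,0],[0,0,0,0,0,0]]]'
```

```text
clock: 11.78
eef_pos: [530.7, -215.5, 118.6]
tool_rot: [3.14, 0.01, -2.415]
force: [0.4, 0.3, -0.7]
width: 42.7
```

```bash
python3 -m crank '[[[0.05,-0.02,0.6,0,0.05,0],[0,0,0.5,0,0,0],[0,0,0.2,0,0,0],[0,0,0,0,0,0]]]'; python3 -m crank '[[[0,0,0,0,0,0],[0,0,0,0,0,0],[0,0,0,0,0,0],[0,0,0,0,0,0],[0,0,0,0,0,0],[0,0,0,0,0,0]]]' 1
```

```text
clock: 12.12
eef_pos: [532.5, -215.5, 81.5]
tool_rot: [-3.14, 0.006, -2.416]
force: [-0.6, -0.5, 0.1]
width: 42.5
clock: 12.62
eef_pos: [533.4, -215.1, 83.3]
tool_rot: [-3.138, 0.007, -2.416]
force: [0.3, 0.1, -4.6]
width: 12.4
```

```bash
python3 -m crank '[[[0,0,0,0,0,0.8],[0,0,0,0,0,0.8],[0,0,0,0,0,0.8],[0,0,0,0,0,0.8],[0,0,0,0,0,0.8],[0,0,0,0,0,0]]]'
```

```text
clock: 13.12
eef_pos: [534.3, -216.4, 83.3]
tool_rot: [-3.136, 0.008, -2.832]
force: [0.4, -0.3, -4.3]
width: 11.8
```

```bash
python3 -m crank '[[[0.05,0,0,0,0,0.8],[0.05,0,0,0,0,0.8],[0,0,0,0,0,0.8],[0,0,0,0,0,0.8],[0,0,0,0,0,0.8],[0,0,0,0,0,0.8],[0,0,0,0,0,0]]]'
```

```text
clock: 13.7
eef_pos: [534.5, -218.7, 83.4]
tool_rot: [-3.135, 0.015, 2.963]
force: [0.6, -3.2, -6.6]
width: 12.0
```

```bash
python3 -m crank '[[[0.03,0,0,0,0,0.8],[0.03,0,0,0,0,0.8],[0,0,0,0,0,0.8],[0,0,0,0,0,0.8],[0,0,0,0,0,0.8],[0,0,0,0,0,0.6],[0,0,0,0,0,0]]]'
```

```text
clock: 14.28
eef_pos: [533.6, -220.7, 83.4]
tool_rot: [3.141, 0.019, 2.483]
force: [0.7, -1.5, -4.0]
width: 11.8
```

```bash
python3 -m crank '[[[0,0,0,0,0,0.5],[0,0,0,0,0,0.1],[0,0,0,0,0,0],[0,0,0,0,0,0]]]';python3 -m crank '[[[0,0,0,0,0,0],[0,0,0,0,0,0],[0,0,0,0,0,0],[0,0,0,0,0,0],[0,0,0,0,0,0]]]' 0; python3 -m crank '[[[0,0,-0.8,0,0,0],[0,0,-1,0,0,0],[0,0,-0.7,0,0,0],[0,0,0,0,0,0],[0,0,0,0,0,0]]]'
python3 - <<'E'
from cell import ctrl
import cv2,numpy as np
im=ctrl.get_image("wrist");np.savez("pics/w5.npz",**im)
cv2.imwrite("pics/w5.png",cv2.resize(im["color"][:,:,::-1][60:360,120:520],None,fx=2,fy=2,interpolation=cv2.INTER_CUBIC))
E
```

```text
clock: 14.62
eef_pos: [533.4, -220.8, 83.4]
tool_rot: [3.139, 0.019, 2.429]
force: [0.6, -0.4, -4.5]
width: 12.0
clock: 15.03
eef_pos: [535.0, -219.9, 85.2]
tool_rot: [3.135, 0.02, 2.434]
force: [0.4, -0.2, -0.4]
width: 42.6
clock: 15.45
eef_pos: [533.1, -218.6, 162.8]
tool_rot: [3.135, 0.018, 2.435]
force: [0.8, 1.6, -0.7]
width: 42.5
```

View pics/w5.png

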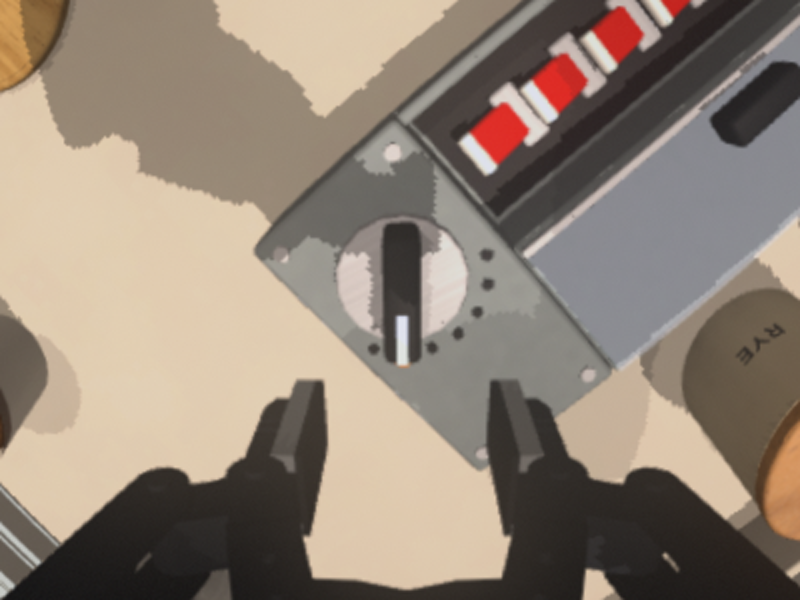

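```bash
python3 -m crank '[[[0,0,-0.4,0,0,-1],[0,0,-0.4,0,0,-1],[0,0,0,0,0,-1],[0,0,0,0,0,-1],[0,0,0,0,0,-1],[0,0,0,0,0,-1],[0,0,0,0,0,-0.8],[0,0,0,0,0,0],[0,0,0,0,0,0]]]' 1; python3 -m crank '[[[-0.2,0.8,0,0,0,0],[-0.4,0.8,0,0,0,0],[-0.4,0.8,0,0,0,0],[-0.4,0.8,0,0,0,0],[-0.3,0.8,0,0,0,0],[0,0.7,0,0,0,0],[0,0,0,0,0,0],[0,0,0,0,0,0]]]'
```

```text
clock: 16.25
eef_pos: [528.1, -215.2, 177.8]
tool_rot: [-3.142, 0.004, -3.102]
force: [0.3, 0.5, -0.4]
width: -0.1
clock: 16.92
eef_pos: [573.8, -68.3, 171.8]
tool_rot: [-3.141, -0.005, -3.127]
force: [-0.7, -0.3, -0.1]
width: 0.1
```

Next: to about (592, -56), then down to z 74.

```bash
python3 -m crank '[[[-0.65,0.4,0.5,0,0,0],[0,0,0.7,0,0,0],[0,0,0.6,0,0,0],[0,0,0,0,0,0],[0,0,0,0,0,0]]]'
```

```text
clock: 17.33
eef_pos: [593.1, -60.1, 115.6]
tool_rot: [-3.138, -0.005, -3.137]
force: [-0.0, -0.0, -0.5]
width: 0.2
```

```bash
python3 -m crank '[[[-0.05,0.1,0.7,0,0,0],[0,0,0.4,0,0,0],[0,0,0.2,0,0,0],[0,0,0,0,0,0],[0,0,0,0,0,0]]]'
```

```text
clock: 17.75
eef_pos: [595.4, -62.3, 78.6]
tool_rot: [-3.136, -0.001, 3.138]
force: [0.8, 0.2, 0.0]
width: 0.1
```

```bash
python3 -m crank '[[[0.3,0.1,0.12,0,0,0],[0.4,0,0,0,0,0],[0.4,0,0,0,0,0],[0.4,0,0,0,0,0],[0.3,0,0,0,0,0],[0.2,0,0,0,0,0],[0,0,0,0,0,0]]]'
```

```text
clock: 18.33
eef_pos: [541.9, -61.0, 81.3]
tool_rot: [-3.134, 0.019, 3.136]
force: [-0.8, 0.4, 0.4]
width: 0.1
```

```bash
python3 -m crank '[[[0.2,0.05,0.2,0,0.1,0],[0.3,0,0.05,0,0,0],[0.2,0,0,0,0,0],[0.1,0,0,0,0,0],[0,0,0,0,0,0]]]'; python3 -m crank '[[[0.15,0,0.05,0,0,0],[0.15,0,0,0,0,0],[0,0,0,0,0,0]]]'
```

```text
clock: 18.75
eef_pos: [519.7, -60.1, 74.4]
tool_rot: [-3.132, 0.014, 3.136]
force: [0.7, -0.3, 0.6]
width: -0.4
clock: 19.0
eef_pos: [510.3, -60.2, 72.6]
tool_rot: [-3.132, 0.015, 3.136]
force: [-0.7, 0.1, 0.8]
width: -0.1
```

```bash
python3 -m crank '[[[0.15,0,-0.02,0,0,0],[0.1,0,0,0,0,0],[0,0,0,0,0,0]]]'; python3 -m crank '[[[0.15,0,0,0,0,0],[0.15,0,0,0,0,0],[0,0,0,0,0,0]]]'
```

```text
clock: 19.25
eef_pos: [509.2, -60.0, 73.5]
tool_rot: [-3.131, 0.029, 3.137]
force: [-0.8, -0.5, -0.1]
width: 0.1
clock: 19.5
eef_pos: [509.4, -59.7, 74.2]
tool_rot: [-3.129, 0.048, 3.139]
force: [-0.6, 0.8, -0.1]
width: 0.2
```

```bash
python3 -m crank '[[[-0.3,0,0,0,0.3,0],[-0.2,0,0,0,0,0],[0,0,-1,0,0,0],[0,0,-1,0,0,0],[0,0,-1,0,0,0],[0,0,-1,0,0,0],[0,0,-1,0,0,0],[0,0,-1,0,0,0],[0,0,0,0,0,0],[0,0,0,0,0,0]]]'
python3 - <<'E'
from cell import ctrl
import cv2,numpy as np
im=ctrl.get_image("wrist");np.savez("pics/w6.npz",**im)
cv2.imwrite("pics/w6.png",cv2.resize(im["color"][:,:,::-1][90:290,120:480],None,fx=2.2,fy=2.2,interpolation=cv2.INTER_CUBIC))
E
```

```text
clock: 20.33
eef_pos: [509.3, -57.0, 256.4]
tool_rot: [-3.133, -0.014, 3.137]
force: [-0.5, -0.4, -0.7]
width: 0.2
```

View pics/w6.png

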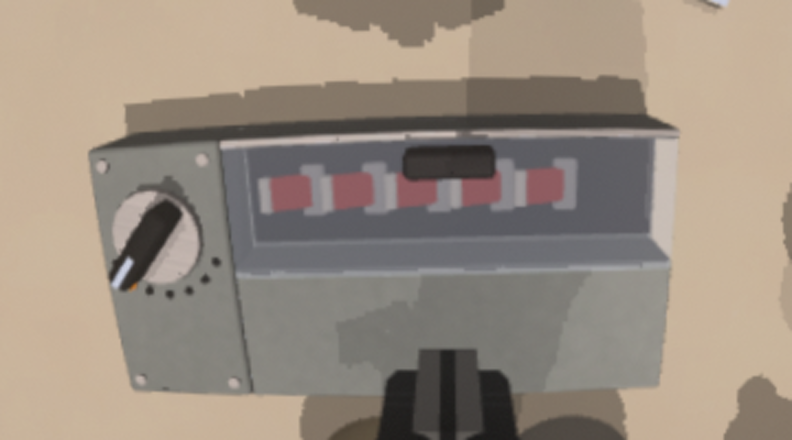

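```bash
python3 - <<'E'
import numpy as np
from h import *
z=np.load("pics/w6.npz");g=lambda u,v:(120+u/2.2-.3,90+v/2.2-.3)
w=lambda u,v,h:ray(z,*g(u,v),h).round(1)
print("grip",w(449,161,86.5),"front edge",w(449,134,66.5),"panel corners",w(94,150,62),w(677,131,62))
from cell import ctrl
s=ctrl.read_state();print(s["clock"],np.abs(s["qd"]).max())
print(ctrl.finish_job())
E
```

```text
grip [489.3 -57.   86.5] front edge [479.5 -57.1  66.5] panel corners [ 482.7 -253.5   62. ] [476.8  60.6  62. ]
20.3833 0.028184398138633306
the job is handed in; nothing more can be done
None
```

I handed the job in at about 20 s of the 64 s allowed, with all four steps done. `finish_job()` gives no verdict, so the results below are from my own pictures and position readings.

- **Cover open:** I pushed the cover grip with the shut fingers until it stopped moving, with the tool at x = 546. All five switches were still on in the picture taken just before that last push.
- **Switches:** I swept the row once from switch 1 to switch 5, with the fingertip 42–47 mm above the panel's underside. That was slightly above the advised 46 mm at first, and I lowered it on the way. The picture afterwards showed all five lying off.
- **Dial:** I gripped the bar, turned it clockwise by 1.44 rad and released it. It then pointed at the orange dot, and its measured angle gives about 1.80.
- **Cover closed:** I pushed the grip back until it stopped. The travel came to about 73 mm of the nominal 74 mm. In the last picture the grip lay at x = 489, against about 490.5 expected when closed.

**Last picture:** cover closed, all five switches off, dial at the orange dot and the fingers clear at z = 256.

**Disagreements and gaps:**
- Position estimates from the different pictures differed by 2–5 mm.
- The force reading stayed near zero when the cover was against its stops, so I judged "fully open" and "fully closed" from the stalled position.
- I did not measure the bystanders again at the end. The planned paths kept clear of them, and no unexpected force showed.

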